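# Unlock the two-dial strong box

### The arm

A 6-joint arm with a two-finger parallel gripper is mounted at the origin on a cart in front of the work surface, level with it; the furniture and walls round the work are solid. World frame = base frame: x ahead of the robot, y to its left, z up, the work surface at z = 0. Lengths are in m, angles in degrees, forces in N, time in s.
With the tool pointing down it reaches from about 0.4 to 0.825 m from the base axis. Payload 7 kg.
Tool frame: the origin (TCP) lies on the centre line of the jaws, within the pads' length; the fingertips stand 19 mm ahead of it and the grasp point (between the pads) is the TCP; z points along the fingers, y is the line along which they close (so a half turn about z gives the same grasp; the last joint's range is limited). The gripper opens to 88 mm and grips with 3 to 60 N. Pads are 19 mm wide; open, the fingers measure 130 mm over their backs; the gripper's body (78 mm by 193 mm) begins 47 mm behind the grasp point.
Start: joints at [91.679, 20.546, 0.682, 0, -70.136, -16.507], TCP at [0.173, 0.652, 0.246] pointing down, gripper open.
Joint ranges: [-176.03, 176.03], [-82.01, 121.73], [-58.28, 71.71], [-173.87, 95.51], [-174.79, -0.11], [-173.66, 173.66]. Speed limits (degrees/s): [136.94, 136.94, 172.46, 180, 180, 180].

### API

Orientations are given as [roll, pitch, yaw] about the fixed x, y, z axes, in that order (R = Rz(yaw) Ry(pitch) Rx(roll)).
In Python, from plant import get_state, capture, close_job gives the robot as it stands.
- The arm moves only by the tool apply_moves, never from a script. Its argument "targets" is a list of rows, each a list of 7 numbers: the opening, from 0 (shut) to 1 (fully open), then the shift along the tool's x, y, z normalised to -1 to 1, where 1 is 1000 mm, then the turn, a rotation vector about the tool's x, y, z normalised to -1 to 1, where 1 is 90 degrees. In form: [[claw, tx, ty, tz, ax, ay, az], ...]. A call has 1 to 20 rows; each row shifts and turns the commanded pose from where the row before left it, along the tool's axes as they then stand; what a row does not reach is not made up. A row lasts 1/12 s, in which the tool goes at most 41.7 mm and 7.16 degrees, less where a joint would pass 70% of its speed; a pose out of reach is approached as far as the arm can. A call with a number of a shift or a turn outside -1 to 1 is refused whole. A call with a gripper value outside its range is refused whole. The fingers move at their own pace and stop on an object; "newtons" is the grip in N (left out, the last holds). Time passes only in rows, so rows that do not move let the fingers close. It gives the time, the measured TCP pose, the force, the opening and the grip force at its end, in the units of the state.
- get_state(): the state, without advancing time (a new reading comes with each control period).
- capture(name): name is "side" or "top" or "wrist"; returns a dict with "frame" (384x512x3 uint8, red, green, blue), "range_z" (384x512 float32, m along the optical axis (not along the pixel's ray), 0 where there is no reading), "camera_matrix" (3x3 intrinsics, pixels), "T" (4x4, takes a point from camera to world coordinates). Camera axes: x right, y down, z forward; pixel columns grow to the right and rows downward; lengths in m; the calibration is good to about 2 mm. A picture is of the moment at which its call begins.
- close_job(): hands the job in; it is judged then, once.
The state is a dict: "time_s": time; "joints": joint angles; "qd": joint speeds; "joint_torque": joint torques, N m; "tcp_pos": TCP position; "eef_rot": TCP orientation; "contact_force": force on the tool from outside, world axes, zero at the start; "moment": the same for the moment, N m; "gripper_width": finger opening in m; "gripper_force": force on a finger pad.
Only numpy, scipy, OpenCV 4.12 (cv2) and the standard library are available. Lean on these libraries where they do the work, as an engineer would, in place of code of your own. Each camera call takes 0.05 s, during which the arm holds its last target. There are 200 camera calls.

### The job

Unlock the blue strong box: turn the left dial to the two-dot mark and the right dial to the five-dot mark, in either order, feeling for the spot near each mark (the marks are only rough) where the lock's pin drops in and holds the dial, and turn slowly there so as not to force the dial against it. Then slide the red-tabbed bolt all the way back, away from the staple at the front edge, and let go. Use little force on dials and bolt, and leave the small things standing round the box where they are.

Things in the scene. Friction and masses are not known exactly. Their poses are not given: they have to be found in the camera images.
- lock_box: Blue steel strong box fixed to the table, place and yaw vary; 200 (x) x 240 (y) x 75 mm high. Origin: centre of its underside; x from its front edge to its rear (away from the robot), y to its left, z up. Dial axes at (20, 65) and (20, -65) mm, lock plate top at z = 78 mm; nothing higher than 126 mm. A steel staple, 97 mm high, stands at x = -93 mm, y -16 to 16.
- lock_pins (a point): Middle of the lock on the plate, at (20, 0, 78) mm of the box. From here a spring pin runs along y to each dial and rests (1.5 N) on the rim of a hidden disc under it. When the disc's gate comes to it, it tugs the dial forward a little (up to 0.2 N m), springs 6 mm into the gate, frees the bolt and stops the dial hard both ways: the torque on the wrist then climbs steeply. Over 25 N there damages the lock.
- left_dial: Left dial: black bar knob, 40 x 12 mm, on a vertical axis; origin on the axis at plate height (78 mm above the table); bar from 16.5 to 47.5 mm above it, on a round skirt of 25 mm radius. Its x axis runs along the bar to the end with the white line. Starts 0.65 to 1.1 rad clockwise (from above) of its mark; turn it counterclockwise. Turns with 0.02 to 0.04 N m. Stops 1.7 rad either side of the mark.
- left_mark (a point): The two-dot mark of the left dial, 35 mm from its axis, at -60 degrees (about z from the box's x axis). Marks of one to six dots stand 60 degrees apart, clockwise from above, one dot in the box's +x direction. The marks are rough: the true gate lies up to 0.35 rad to either side of where the white line points at the mark; in the gate the dial has 0.045 rad of play either way.
- right_dial: Right dial, the same as the left one in build, size, origin and axes. Starts 0.65 to 1.1 rad counterclockwise (from above) of its mark; turn it clockwise. Held by the pin, either dial takes at most 0.5 N m (25 N at the pin, which acts 20 mm from the axis).
- right_mark (a point): The five-dot mark of the right dial, 35 mm from its axis, at +120 degrees (about z from the box's x axis). The true gate again lies up to 0.35 rad to either side of it, unseen; 0.045 rad of play either way.
- bolt: Steel bolt with an upright red tab, 10 (x) x 26 (y) mm, from 15.5 to 46 mm above the origin, which lies under the tab at plate height (78 mm). Axes as the box's. Slides along the box's x: locked at x = -35 mm in the box's frame, fully back at -5 mm (end stop). Needs about 3 N once both pins have dropped; else a pin stops it after 2 mm and over 25 N damages the lock. Stays where left.
- vial_red: Bystander: small vial with red cap, 21 x 21 x 50 mm, standing left of the box. Origin: centre of its underside.
- vial_amber: Bystander: brown vial with black cap, 25 x 25 x 54 mm, standing right of the box. Origin: centre of its underside.
- label_tape: Bystander: roll of beige label tape lying flat, 96 x 95 x 25 mm, to the right of the box. Origin: centre of its underside.
- trough: Bystander: small white reagent trough, 46 x 92 x 24 mm, to the left of the box. Origin: centre of its underside.

How it is judged (in metres and radians):
At the end, for the whole second after the job is handed in: The bolt is drawn back at least 25 of its 30 mm (which needs both dials held in their gates), and bolt and dials are released and at rest (x of bolt in the frame of lock_box above -0.01 m and linear speed of bolt below 0.01 m/s and angular speed of each of left_dial, right_dial below 0.1 rad/s); the robot touches nothing.
It fails at once if left dial forced against its pin (more than 25 N at the pin) (contact force between left_dial and lock_box above 25 N).
It fails at once if right dial forced against its pin (more than 25 N at the pin) (contact force between right_dial and lock_box above 25 N).
It fails at once if bolt forced against the pins (more than 25 N) (contact force between bolt and lock_box above 25 N).
It fails at once if a bystander (vial, tape or trough) pushed more than 20 mm away (distance of any of vial_red, vial_amber, label_tape, trough from where it was at the start of the episode above 0.02 m).
It also fails if it takes over 72 s, if anything falls off the work surface, if the arm or the gripper's body presses on something with over 40 N, if the wrist force passes 120 N, or if a joint passes its speed limit or range.

## Working session

There is one attempt and no reset: what is moved stays moved. The work goes in short steps, Python scripts to look and compute and a tool call to move; the robot and the scene stay as the last step left them, time stands still between calls to the robot, and variables do not carry over. Pictures are saved under pics/ and viewed, at most 10 in all, crops included, and the job is handed in when it is done.

Besides the shell and the picture viewer there is one more tool, called after "Request:" in YAML: its name, and indented under it one key for each argument. apply_moves: Moves the arm, as the interface text tells. Scaled input: -1 to 1 covers 1000 mm each way for a shift and 90 degrees each way for a turn. Its arguments: {"type":"object","properties":{"targets":{"type":"array","items":{"type":"array","items":{"type":"number"}}},"newtons":{"type":"number"}},"required":["targets"]}

```bash
ls; mkdir -p pics; python3 - <<'E'
from plant import *
import cv2,numpy as np
s=get_state();print(s)
for n in("top","side"):
    c=capture(n);cv2.imwrite(f"pics/{n}0.png",c["frame"][:,:,::-1]);np.savez(f"{n}0.npz",**c)
    print(n,c["camera_matrix"].tolist(),c["T"].round(3).tolist())
E
```

```text
pics
{'time_s': 0.0, 'joints': array([ 9.16784743e+01,  2.05912140e+01,  6.32784001e-01, -1.84556097e-02,
       -7.01378953e+01, -1.65065308e+01]), 'qd': array([ 0.05882934,  0.08566383, -0.04035513,  0.02004252, -0.0009359 ,
        0.00814834]), 'joint_torque': array([-2.26601669e-04, -5.82713056e+01,  2.93053490e+01,  6.99742064e+00,
        6.96349656e-03, -1.38752503e-04]), 'tcp_pos': array([0.17266628, 0.6520506 , 0.2446229 ]), 'eef_rot': array([ 1.79902715e+02, -1.07363983e-02, -1.48343324e+01]), 'contact_force': array([-0.46008232, -0.01404444,  0.93827256]), 'moment': array([-0.00728655,  0.04024507, -0.00689074]), 'gripper_force': 0.0, 'gripper_width': 0.08760878369916018}
top [[479.8470651899675, 0.0, 254.14204260528987], [0.0, 479.8470651899675, 195.59723391491644], [0.0, 0.0, 1.0]] [[-0.029, -0.989, 0.148, 0.398], [-1.0, 0.029, -0.002, 0.047], [-0.003, -0.148, -0.989, 1.501], [0.0, 0.0, 0.0, 1.0]]
side [[463.67124033208773, 0.0, 252.94423991442864], [0.0, 463.67124033208773, 200.37856011876065], [0.0, 0.0, 1.0]] [[0.916, -0.226, 0.33, 0.246], [-0.4, -0.503, 0.766, -0.814], [-0.008, -0.834, -0.551, 0.702], [0.0, 0.0, 0.0, 1.0]]
```

View pics/top0.png

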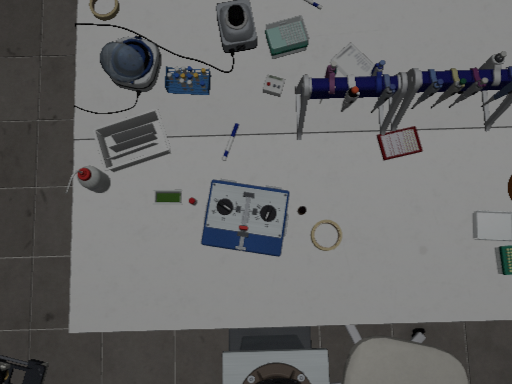

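View pics/side0.png

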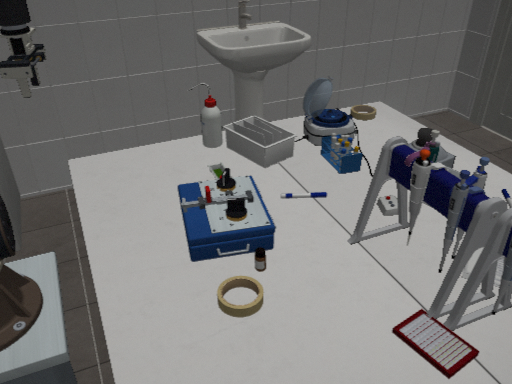

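The top view shows the box with corners near (211,180), (289,190), (280,255), (202,245), dials at (225,207) and (268,213), and the red tab at (243,228). The vials and tape stand to either side.

```bash
cat > h.py <<'E'
import numpy as np,cv2
from scipy.spatial.transform import Rotation as R
def cloud(c):
    K=c["camera_matrix"];d=c["range_z"];v,u=np.mgrid[:d.shape[0],:d.shape[1]]
    p=np.stack([(u-K[0,2])/K[0,0]*d,(v-K[1,2])/K[1,1]*d,d],-1)
    w=p@c["T"][:3,:3].T+c["T"][:3,3]; w[d==0]=np.nan
    return w
def topix(c,P):
    P=np.atleast_2d(P);q=(P-c["T"][:3,3])@c["T"][:3,:3];q=q@c["camera_matrix"].T
    return q[:,:2]/q[:,2:]
E
python3 - <<'E'
from h import *
c=dict(np.load("top0.npz"));w=cloud(c)
m=(w[...,2]>.06)&(w[...,2]<.135);m[:170]=0;m[265:]=0;m[:,:195]=0;m[:,296:]=0
n,l,s,ce=cv2.connectedComponentsWithStats(m.astype(np.uint8));i=1+s[1:,4].argmax();m=l==i
r=cv2.minAreaRect(w[m][:,:2].astype(np.float32));print(r,m.sum(),np.nanmedian(w[m][:,2]))
hs=cv2.cvtColor(c["frame"],cv2.COLOR_RGB2HSV)
red=m&((hs[...,0]<8)|(hs[...,0]>172))&(hs[...,1]>130);print("red",np.median(w[red],0),red.sum())
dk=m&(w[...,2]>.112)
n,l,s,ce=cv2.connectedComponentsWithStats(dk.astype(np.uint8))
for j in range(1,n):
    if s[j,4]>4:
        q=w[l==j];print(ce[j],s[j,4],q.mean(0),cv2.minAreaRect(q[:,:2].astype(np.float32)))
im=cv2.resize(c["frame"][170:265,190:305],None,fx=6,fy=6,interpolation=cv2.INTER_CUBIC)
cv2.imwrite("pics/crop.png",im[:,:,::-1])
E
```

```text
((0.5504733324050903, 0.07160249352455139), (0.2399257868528366, 0.2051687389612198), 79.72709655761719) 5315 0.07887059605799718
red [0.5133462  0.07930632 0.1248676 ] 29
[224.19672131 205.24590164] 61 [0.57807229 0.13184731 0.12593599] ((0.5787534713745117, 0.13247913122177124), (0.0399966798722744, 0.01144621055573225), 55.025299072265625)
[268.43333333 211.73333333] 60 [0.55545203 0.00470939 0.12610576] ((0.5556411147117615, 0.004820765927433968), (0.011873607523739338, 0.04036771506071091), 67.38115692138672)
[243.15151515 227.12121212] 33 [0.51325773 0.07873626 0.12511373] ((0.5134420394897461, 0.07890768349170685), (0.024002036079764366, 0.009841358289122581), 79.48188018798828)
```

View pics/crop.png

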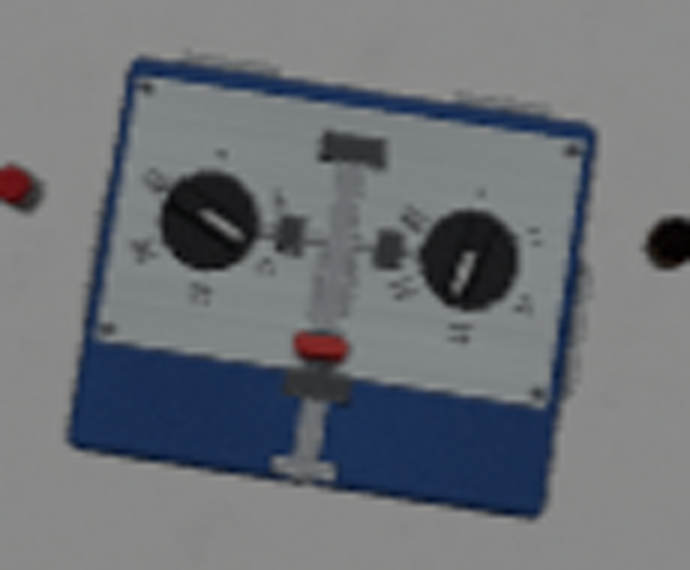

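Request:
apply_moves:
  newtons: 8
  targets:
    - [0.5,0.0328,0.0249,0,0,0,0]
    - [0.5,0.0328,0.0249,0,0,0,0]
    - [0.5,0.0328,0.0249,0,0,0,0]
    - [0.5,0.0328,0.0249,0,0,0,0]
    - [0.5,0.0328,0.0249,0,0,0,0]
    - [0.5,0.0328,0.0249,0,0,0,0]
    - [0.5,0.0328,0.0249,0,0,0,0]
    - [0.5,0.0328,0.0249,0,0,0,0]
    - [0.5,0.0328,0.0249,0,0,0,0]
    - [0.5,0.0328,0.0249,0,0,0,0]
    - [0.5,0.0328,0.0249,0,0,0,0]
    - [0.5,0.0328,0.0249,0,0,0,0]
    - [0.5,0.0328,0.0249,0,0,0,0]
    - [0.5,0.0328,0.0249,0,0,0,0]
    - [0.5,0.0328,0.0249,0,0,0,0]
    - [0.5,0.0328,0.0249,0,0,0,0]
    - [0.5,0,0,0,0,0,0]
    - [0.5,0,0,0,0,0,0]

```text
time_s: 1.6
tcp_pos: [0.5788, 0.1308, 0.2446]
eef_rot: [179.9, 0.1, -15.1]
contact_force: [0.1, 0.6, -0.3]
gripper_width: 0.0441
gripper_force: 0.0
```

Request:
apply_moves:
  targets:
    - [0.5,0,0,0,0,0,0.0765]
    - [0.5,0,0,0,0,0,0.0765]
    - [0.5,0,0,0,0,0,0.0765]
    - [0.5,0,0,0,0,0,0.0765]
    - [0.5,0,0,0,0,0,0.0765]
    - [0.5,0,0,0,0,0,0.0765]
    - [0.5,0,0,0,0,0,0.0765]
    - [0.5,0,0,0,0,0,0.0765]
    - [0.5,0,0,0,0,0,0.0765]
    - [0.5,0,0,0,0,0,0.0765]
    - [0.5,0,0,0,0,0,0.0765]
    - [0.5,0,0,0,0,0,0.0765]
    - [0.5,0,0,0,0,0,0.0765]
    - [0.5,0,0,0,0,0,0.0765]
    - [0.5,0,0,0,0,0,0.0765]
    - [0.5,0,0,0,0,0,0.0765]
    - [0.5,0,0,0,0,0,0]
    - [0.5,0,0,0,0,0,0]
    - [0.5,0,0,0,0,0,0]

```text
time_s: 3.18
tcp_pos: [0.5777, 0.1337, 0.2455]
eef_rot: [180.0, -0.0, -124.7]
contact_force: [0.7, -0.6, -0.1]
gripper_width: 0.0438
gripper_force: 0.0
```

```bash
cat > look.py <<'E'
from h import *
from plant import *
import sys
s=get_state();print({k:np.round(s[k],3).tolist() for k in("time_s","joints","tcp_pos","eef_rot","contact_force","moment","gripper_width")})
c=capture("wrist");w=cloud(c);np.savez("w.npz",**c);cv2.imwrite(f"pics/{sys.argv[1]}.png",c["frame"][:,:,::-1])
m=(w[...,2]>.112)&(w[...,2]<.14)
n,l,st,ce=cv2.connectedComponentsWithStats(m.astype(np.uint8))
for j in range(1,n):
    if st[j,4]>100:
        q=w[l==j];q=q[q[:,2]>np.median(q[:,2])-.004];print(ce[j].round(),st[j,4],np.median(q[:,2]).round(4),cv2.minAreaRect(q[:,:2].astype(np.float32)))
E
python3 look.py w1
```

```text
{'time_s': 3.183, 'joints': [31.895, 12.889, -10.042, -0.008, -67.073, -66.598], 'tcp_pos': [0.578, 0.134, 0.246], 'eef_rot': [179.992, -0.001, -124.706], 'contact_force': [0.746, -0.625, -0.147], 'moment': [0.119, -0.101, 0.014], 'gripper_width': 0.044}
[186.  52.] 976 0.1239 ((0.5566249489784241, 0.008705908432602882), (0.012394804507493973, 0.04041359946131706), 66.61112976074219)
[281. 100.] 417 0.1223 ((0.5144467949867249, 0.0823710635304451), (0.025646010413765907, 0.010120546445250511), 79.71114349365234)
[254. 195.] 607 0.1239 ((0.5795717239379883, 0.1356237679719925), (0.03984285518527031, 0.011958678252995014), 53.810184478759766)
```

View pics/w1.png

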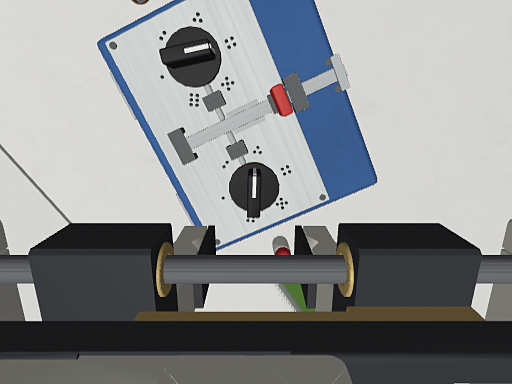

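The wrist picture shows the left dial at (254,195), its white line near, and the right dial at (186,52). The red tab is at (281,100). The fingers line up with the left bar, so I go down and grip lightly.

Request:
apply_moves:
  newtons: 6
  targets:
    - [0.5,-0.001,-0.001,0.02,0,0,0.01]
    - [0.5,0,0,0.02,0,0,0]
    - [0.5,0,0,0.02,0,0,0]
    - [0.5,0,0,0.02,0,0,0]
    - [0.5,0,0,0.015,0,0,0]
    - [0.5,0,0,0.012,0,0,0]
    - [0.5,0,0,0.01,0,0,0]
    - [0.5,0,0,0.0065,0,0,0]
    - [0.5,0,0,0.004,0,0,0]
    - [0.5,0,0,0,0,0,0]
    - [0.4,0,0,0,0,0,0]
    - [0.3,0,0,0,0,0,0]
    - [0.22,0,0,0,0,0,0]
    - [0.15,0,0,0,0,0,0]
    - [0,0,0,0,0,0,0]
    - [0,0,0,0,0,0,0]
    - [0,0,0,0,0,0,0]

```text
time_s: 4.65
tcp_pos: [0.5789, 0.1338, 0.1184]
eef_rot: [179.9, 0.0, -125.9]
contact_force: [-5.3, 2.9, 3.6]
gripper_width: 0.0122
gripper_force: 6.0
```

```bash
cat > st.py <<'E'
from plant import *
import numpy as np
s=get_state();print({k:np.round(s[k],4).tolist() for k in("time_s","tcp_pos","eef_rot","contact_force","moment","gripper_width","gripper_force")})
E
python3 st.py
```

```text
{'time_s': 4.65, 'tcp_pos': [0.5789, 0.1338, 0.1184], 'eef_rot': [179.9491, 0.0165, -125.8864], 'contact_force': [-5.2693, 2.9013, 3.5743], 'moment': [1.305, 1.559, 0.0173], 'gripper_width': 0.0122, 'gripper_force': 5.9959}
```

Request:
apply_moves:
  targets:
    - [0,0,0.001,0,0,0,0]
    - [0,0,0,0,0,0,0]
    - [0,0,0,0,0,0,0]

```text
time_s: 4.9
tcp_pos: [0.5788, 0.1339, 0.1184]
eef_rot: [-180.0, 0.0, -125.9]
contact_force: [-3.1, -0.3, 4.0]
gripper_width: 0.0121
gripper_force: 6.0
```

Request:
apply_moves:
  targets:
    - [0,0,0,0,0,0,-0.02]
    - [0,0,0,0,0,0,-0.03]
    - [0,0,0,0,0,0,-0.03]
    - [0,0,0,0,0,0,-0.03]
    - [0,0,0,0,0,0,-0.02]
    - [0,0,0,0,0,0,0]

```text
time_s: 5.4
tcp_pos: [0.5794, 0.1336, 0.1184]
eef_rot: [-179.9, 0.0, -114.1]
contact_force: [1.9, -3.8, 2.0]
gripper_width: 0.0117
gripper_force: 6.0
```

```bash
python3 st.py
```

```text
{'time_s': 5.4, 'tcp_pos': [0.5794, 0.1336, 0.1184], 'eef_rot': [-179.9314, 0.0155, -114.1035], 'contact_force': [1.9377, -3.7636, 1.9611], 'moment': [-0.9083, -0.9059, -0.0042], 'gripper_width': 0.0117, 'gripper_force': 5.995}
```

Request:
apply_moves:
  targets:
    - [0,0,0,0,0,0,-0.03]
    - [0,0,0,0,0,0,-0.03]
    - [0,0,0,0,0,0,-0.03]
    - [0,0,0,0,0,0,-0.03]
    - [0,0,0,0,0,0,-0.03]
    - [0,0,0,0,0,0,-0.03]
    - [0,0,0,0,0,0,-0.02]
    - [0,0,0,0,0,0,0]

```text
time_s: 6.07
tcp_pos: [0.5804, 0.1333, 0.1185]
eef_rot: [-179.8, -0.0, -96.1]
contact_force: [6.6, -4.9, -1.7]
gripper_width: 0.0118
gripper_force: 6.0
```

```bash
python3 st.py
```

```text
{'time_s': 6.0667, 'tcp_pos': [0.5804, 0.1333, 0.1185], 'eef_rot': [-179.8427, -0.0061, -96.1364], 'contact_force': [6.5927, -4.8825, -1.6738], 'moment': [-1.9342, -2.7176, 0.0028], 'gripper_width': 0.0118, 'gripper_force': 5.9968}
```

Request:
apply_moves:
  targets:
    - [0,0.0007,-0.001,0,0,0,-0.011]
    - [0,0,0,0,0,0,-0.011]
    - [0,0,0,0,0,0,-0.011]

```text
time_s: 6.32
tcp_pos: [0.5806, 0.1332, 0.1184]
eef_rot: [-179.9, 0.0, -93.2]
contact_force: [5.4, -1.5, 0.6]
gripper_width: 0.012
gripper_force: 6.0
```

```bash
python3 st.py
```

```text
{'time_s': 6.3167, 'tcp_pos': [0.5806, 0.1332, 0.1184], 'eef_rot': [-179.8985, 0.0288, -93.1577], 'contact_force': [5.3729, -1.507, 0.62], 'moment': [-0.6881, -2.0374, -0.0176], 'gripper_width': 0.012, 'gripper_force': 6.0024}
```

Request:
apply_moves:
  targets:
    - [0,0,-0.0007,0,0,0,-0.011]
    - [0,0,0,0,0,0,-0.011]
    - [0,0,0,0,0,0,-0.011]

```text
time_s: 6.57
tcp_pos: [0.5808, 0.1332, 0.1184]
eef_rot: [-179.9, 0.0, -90.2]
contact_force: [3.6, -1.6, 3.0]
gripper_width: 0.0119
gripper_force: 6.0
```

```bash
python3 st.py
```

```text
{'time_s': 6.5667, 'tcp_pos': [0.5808, 0.1332, 0.1184], 'eef_rot': [-179.9411, 0.0156, -90.1516], 'contact_force': [3.6349, -1.589, 2.9896], 'moment': [-0.4798, -1.5487, -0.0764], 'gripper_width': 0.0119, 'gripper_force': 6.0028}
```

Request:
apply_moves:
  targets:
    - [0,0,-0.0004,0,0,0,-0.008]
    - [0,0,0,0,0,0,-0.007]
    - [0,0,0,0,0,0,-0.007]

```text
time_s: 6.82
tcp_pos: [0.581, 0.1332, 0.1184]
eef_rot: [-180.0, 0.0, -88.2]
contact_force: [3.0, -0.8, 5.3]
gripper_width: 0.0118
gripper_force: 6.0
```

```bash
python3 st.py
```

```text
{'time_s': 6.8167, 'tcp_pos': [0.581, 0.1332, 0.1184], 'eef_rot': [-179.9628, 0.0123, -88.2026], 'contact_force': [2.9551, -0.8413, 5.2525], 'moment': [-0.2479, -1.0878, -0.0244], 'gripper_width': 0.0118, 'gripper_force': 6.0019}
```

Request:
apply_moves:
  newtons: 10
  targets:
    - [0,0,0,0,0,0,-0.011]
    - [0,0,0,0,0,0,-0.011]
    - [0,0,0,0,0,0,-0.011]

```text
time_s: 7.07
tcp_pos: [0.5812, 0.1333, 0.1184]
eef_rot: [-179.9, 0.0, -85.2]
contact_force: [3.7, -0.8, 5.1]
gripper_width: 0.0117
gripper_force: 10.0
```

```bash
python3 st.py
```

```text
{'time_s': 7.0667, 'tcp_pos': [0.5812, 0.1333, 0.1184], 'eef_rot': [-179.9417, 0.0137, -85.1955], 'contact_force': [3.6716, -0.8423, 5.1189], 'moment': [-0.2726, -1.5379, -0.0528], 'gripper_width': 0.0117, 'gripper_force': 10.0021}
```

Request:
apply_moves:
  targets:
    - [0,0,-0.0005,0,0,0,-0.011]
    - [0,0,0,0,0,0,-0.011]
    - [0,0,0,0,0,0,-0.011]

```text
time_s: 7.32
tcp_pos: [0.5814, 0.1332, 0.1184]
eef_rot: [-180.0, 0.0, -82.2]
contact_force: [2.7, 0.2, 7.4]
gripper_width: 0.0119
gripper_force: 10.0
```

```bash
python3 st.py
```

```text
{'time_s': 7.3167, 'tcp_pos': [0.5814, 0.1332, 0.1184], 'eef_rot': [-179.9739, 0.0101, -82.2298], 'contact_force': [2.7475, 0.1716, 7.3725], 'moment': [-0.1932, -1.0274, -0.0594], 'gripper_width': 0.0119, 'gripper_force': 10.0016}
```

Request:
apply_moves:
  targets:
    - [0,0,-0.0004,0,0,0,-0.011]
    - [0,0,0,0,0,0,-0.011]
    - [0,0,0,0,0,0,-0.011]

```text
time_s: 7.57
tcp_pos: [0.5816, 0.1333, 0.1184]
eef_rot: [-180.0, 0.0, -79.3]
contact_force: [1.9, -1.1, 7.0]
gripper_width: 0.0117
gripper_force: 10.0
```

```bash
python3 st.py
```

```text
{'time_s': 7.5667, 'tcp_pos': [0.5816, 0.1333, 0.1184], 'eef_rot': [-179.9901, 0.0077, -79.2587], 'contact_force': [1.855, -1.1305, 6.9517], 'moment': [-0.1466, -0.6499, -0.0045], 'gripper_width': 0.0117, 'gripper_force': 10.0013}
```

Request:
apply_moves:
  targets:
    - [0,0,-0.0003,0,0,0,-0.011]
    - [0,0,0,0,0,0,-0.011]
    - [0,0,0,0,0,0,-0.011]

```text
time_s: 7.82
tcp_pos: [0.5818, 0.1333, 0.1184]
eef_rot: [180.0, 0.0, -76.3]
contact_force: [2.1, -1.0, 6.9]
gripper_width: 0.0117
gripper_force: 10.0
```

```bash
python3 st.py
```

```text
{'time_s': 7.8167, 'tcp_pos': [0.5818, 0.1333, 0.1184], 'eef_rot': [179.9958, 0.0061, -76.2908], 'contact_force': [2.0835, -0.9621, 6.9116], 'moment': [-0.0408, -0.4796, -0.0679], 'gripper_width': 0.0117, 'gripper_force': 10.0016}
```

Request:
apply_moves:
  targets:
    - [0,0,0,0,0,0,-0.011]
    - [0,0,0,0,0,0,-0.011]
    - [0,0,0,0,0,0,-0.011]

```text
time_s: 8.07
tcp_pos: [0.5819, 0.1333, 0.1184]
eef_rot: [-180.0, 0.0, -73.3]
contact_force: [2.2, -0.3, 6.3]
gripper_width: 0.0117
gripper_force: 10.0
```

```bash
python3 st.py
```

```text
{'time_s': 8.0667, 'tcp_pos': [0.5819, 0.1333, 0.1184], 'eef_rot': [-179.9847, 0.0081, -73.3184], 'contact_force': [2.1635, -0.2712, 6.3472], 'moment': [-0.0782, -0.7924, -0.0536], 'gripper_width': 0.0117, 'gripper_force': 10.0014}
```

Request:
apply_moves:
  targets:
    - [0,0,0,0,0,0,-0.011]
    - [0,0,0,0,0,0,-0.011]
    - [0,0,0,0,0,0,-0.011]

```text
time_s: 8.32
tcp_pos: [0.5821, 0.1334, 0.1184]
eef_rot: [-180.0, 0.0, -70.3]
contact_force: [1.5, -1.0, 6.1]
gripper_width: 0.0121
gripper_force: 10.0
```

```bash
python3 st.py
```

```text
{'time_s': 8.3167, 'tcp_pos': [0.5821, 0.1334, 0.1184], 'eef_rot': [-179.9659, 0.0068, -70.3479], 'contact_force': [1.5071, -0.9849, 6.1286], 'moment': [-0.02, -0.9726, -0.0346], 'gripper_width': 0.0121, 'gripper_force': 10.0007}
```

Request:
apply_moves:
  targets:
    - [0,0,0,0,0,0,-0.011]
    - [0,0,0,0,0,0,-0.011]
    - [0,0,0,0,0,0,-0.011]

```text
time_s: 8.57
tcp_pos: [0.5822, 0.1335, 0.1184]
eef_rot: [-179.9, 0.0, -67.4]
contact_force: [3.0, 0.1, 5.5]
gripper_width: 0.0119
gripper_force: 10.0
```

```bash
python3 st.py
```

```text
{'time_s': 8.5667, 'tcp_pos': [0.5822, 0.1335, 0.1184], 'eef_rot': [-179.9484, 0.0037, -67.373], 'contact_force': [3.0412, 0.0905, 5.495], 'moment': [-0.0142, -1.1997, -0.0437], 'gripper_width': 0.0119, 'gripper_force': 9.9994}
```

Request:
apply_moves:
  targets:
    - [0,0,-0.0003,0,0,0,-0.011]
    - [0,0,0,0,0,0,-0.011]
    - [0,0,0,0,0,0,-0.011]

```text
time_s: 8.82
tcp_pos: [0.5824, 0.1335, 0.1184]
eef_rot: [-180.0, 0.0, -64.4]
contact_force: [2.1, 0.1, 5.9]
gripper_width: 0.0119
gripper_force: 10.0
```

```bash
python3 st.py
```

```text
{'time_s': 8.8167, 'tcp_pos': [0.5824, 0.1335, 0.1184], 'eef_rot': [-179.9587, 0.0015, -64.4099], 'contact_force': [2.064, 0.129, 5.8996], 'moment': [-0.0795, -1.0882, -0.0451], 'gripper_width': 0.0119, 'gripper_force': 10.0008}
```

Request:
apply_moves:
  targets:
    - [0,0,0,0,0,0,-0.011]
    - [0,0,0,0,0,0,-0.011]
    - [0,0,0,0,0,0,-0.011]

```text
time_s: 9.07
tcp_pos: [0.5826, 0.1336, 0.1184]
eef_rot: [-179.9, -0.0, -61.4]
contact_force: [4.0, -0.9, 5.7]
gripper_width: 0.0118
gripper_force: 10.0
```

```bash
python3 st.py
```

```text
{'time_s': 9.0667, 'tcp_pos': [0.5826, 0.1336, 0.1184], 'eef_rot': [-179.9421, -0.0009, -61.4348], 'contact_force': [4.0436, -0.8786, 5.6621], 'moment': [-0.0217, -1.2883, -0.0336], 'gripper_width': 0.0118, 'gripper_force': 10.0009}
```

Request:
apply_moves:
  targets:
    - [0,0,-0.0003,0,0,0,-0.011]
    - [0,0,0,0,0,0,-0.011]
    - [0,0,0,0,0,0,-0.011]

```text
time_s: 9.32
tcp_pos: [0.5827, 0.1337, 0.1184]
eef_rot: [-180.0, 0.0, -58.5]
contact_force: [2.2, 0.0, 7.3]
gripper_width: 0.0116
gripper_force: 10.0
```

```bash
python3 st.py
```

```text
{'time_s': 9.3167, 'tcp_pos': [0.5827, 0.1337, 0.1184], 'eef_rot': [-179.9546, 0.0008, -58.4756], 'contact_force': [2.2039, 0.0265, 7.2884], 'moment': [-0.0044, -1.0367, -0.162], 'gripper_width': 0.0116, 'gripper_force': 10.0201}
```

The wrist torque has jumped, so this is probably the gate. I confirm with a small step forward, then back.

Request:
apply_moves:
  targets:
    - [0,0,0,0,0,0,-0.005]
    - [0,0,0,0,0,0,0]

```text
time_s: 9.48
tcp_pos: [0.5827, 0.1337, 0.1184]
eef_rot: [-180.0, 0.0, -58.1]
contact_force: [2.3, -0.1, 6.2]
gripper_width: 0.0122
gripper_force: 10.0
```

```bash
python3 st.py
```

```text
{'time_s': 9.4833, 'tcp_pos': [0.5827, 0.1337, 0.1184], 'eef_rot': [-179.9534, 0.0054, -58.0529], 'contact_force': [2.2529, -0.0735, 6.1997], 'moment': [-0.0351, -1.0332, -0.2224], 'gripper_width': 0.0122, 'gripper_force': 10.0244}
```

Request:
apply_moves:
  targets:
    - [0,0,0,0,0,0,0.014]
    - [0,0,0,0,0,0,0.014]
    - [0,0,0,0,0,0,0]

```text
time_s: 9.73
tcp_pos: [0.5826, 0.1336, 0.1184]
eef_rot: [-180.0, -0.0, -60.7]
contact_force: [2.9, -0.6, 5.7]
gripper_width: 0.0117
gripper_force: 10.0
```

```bash
python3 st.py
```

```text
{'time_s': 9.7333, 'tcp_pos': [0.5826, 0.1336, 0.1184], 'eef_rot': [-179.968, -0.0004, -60.6636], 'contact_force': [2.901, -0.5813, 5.7154], 'moment': [-0.0854, -1.0136, 0.0035], 'gripper_width': 0.0117, 'gripper_force': 10.0008}
```

Request:
apply_moves:
  targets:
    - [0.4,0,0,0,0,0,0]
    - [0.4,0,0,0,0,0,0]
    - [0.4,0,0,0,0,0,0]
    - [0.4,0,0,-0.015,0,0,0]
    - [0.4,0,0,-0.015,0,0,0]
    - [0.4,0,0,-0.03,0,0,0]
    - [0.5,0,0,-0.03,0,0,0]
    - [0.5,0,0,-0.03,0,0,0]
    - [0.5,0,0,0,0,0,-0.0595]
    - [0.5,0,0,0,0,0,-0.0595]
    - [0.5,0,0,0,0,0,-0.0595]
    - [0.5,0,0,0,0,0,-0.0595]
    - [0.5,0,0,0,0,0,-0.0595]
    - [0.5,0,0,0,0,0,-0.0595]
    - [0.5,0,0,0,0,0,-0.0595]
    - [0.5,0,0,0,0,0,0]

```text
time_s: 11.07
tcp_pos: [0.5817, 0.1333, 0.2372]
eef_rot: [179.9, 0.1, -22.9]
contact_force: [-0.2, 0.1, -0.0]
gripper_width: 0.044
gripper_force: 0.0
```

Request:
apply_moves:
  targets:
    - [0.5,0.0056,0.0254,0,0,0,0]
    - [0.5,0.0056,0.0254,0,0,0,0]
    - [0.5,0.0056,0.0254,0,0,0,0]
    - [0.5,0.0056,0.0254,0,0,0,0]
    - [0.5,0.0056,0.0254,0,0,0,0]
    - [0.5,0,0,0,0,0,0]
    - [0.5,0,0,0,0,0,0]
    - [0.5,0,0,0,0,0,0]

```text
time_s: 11.73
tcp_pos: [0.5581, 0.0057, 0.2378]
eef_rot: [180.0, 0.0, -23.3]
contact_force: [0.8, 0.1, 0.2]
gripper_width: 0.0436
gripper_force: 0.0
```

```bash
python3 look.py w2
```

```text
{'time_s': 11.733, 'joints': [20.67, 9.907, -14.897, -0.019, -65.219, 46.043], 'tcp_pos': [0.558, 0.006, 0.238], 'eef_rot': [179.996, 0.029, -23.295], 'contact_force': [0.81, 0.091, 0.235], 'moment': [0.013, -0.021, -0.023], 'gripper_width': 0.044}
[251. 194.] 654 0.1238 ((0.5564817786216736, 0.008354698307812214), (0.011361443437635899, 0.040508344769477844), 66.8636245727539)
[117. 215.] 288 0.1236 ((0.5856672525405884, 0.125689297914505), (0.011748282238841057, 0.01783900521695614), 29.15903091430664)
```

View pics/w2.png

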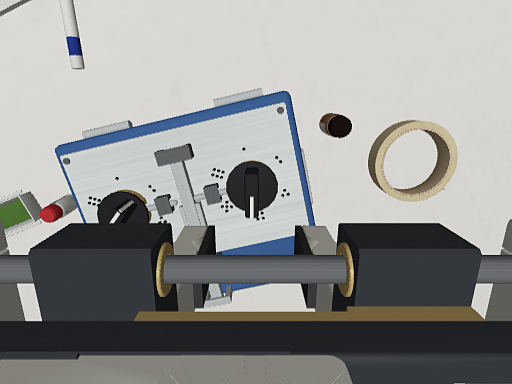

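The picture shows the right dial at (251,194) centred between the fingers with its line towards the robot, and the left dial at (122,212) standing in its gate. Now I go down on the right dial.

Request:
apply_moves:
  newtons: 6
  targets:
    - [0.5,0.0009,-0.0009,0.02,0,0,0]
    - [0.5,0,0,0.02,0,0,0]
    - [0.5,0,0,0.02,0,0,0]
    - [0.5,0,0,0.02,0,0,0]
    - [0.5,0,0,0.015,0,0,0]
    - [0.5,0,0,0.01,0,0,0]
    - [0.5,0,0,0.008,0,0,0]
    - [0.5,0,0,0.004,0,0,0]
    - [0.5,0,0,0.002,0,0,0]
    - [0.5,0,0,0,0,0,0]
    - [0.4,0,0,0,0,0,0]
    - [0.3,0,0,0,0,0,0]
    - [0.22,0,0,0,0,0,0]
    - [0.15,0,0,0,0,0,0]
    - [0,0,0,0,0,0,0]
    - [0,0,0,0,0,0,0]
    - [0,0,0,0,0,0,0]

```text
time_s: 13.2
tcp_pos: [0.5603, 0.0075, 0.1194]
eef_rot: [-179.8, -0.1, -23.2]
contact_force: [-0.1, 7.2, -0.2]
gripper_width: 0.0117
gripper_force: 6.0
```

```bash
python3 st.py
```

```text
{'time_s': 13.2, 'tcp_pos': [0.5603, 0.0075, 0.1194], 'eef_rot': [-179.8402, -0.0618, -23.155], 'contact_force': [-0.0545, 7.2324, -0.2258], 'moment': [2.5114, -0.0656, -0.0273], 'gripper_width': 0.0117, 'gripper_force': 5.9937}
```

Request:
apply_moves:
  targets:
    - [0,0,-0.001,0,0,0,0]
    - [0,0,0,0,0,0,0.02]
    - [0,0,0,0,0,0,0.03]
    - [0,0,0,0,0,0,0.03]
    - [0,0,0,0,0,0,0.03]
    - [0,0,0,0,0,0,0.02]
    - [0,0,0,0,0,0,0]

```text
time_s: 13.78
tcp_pos: [0.56, 0.0072, 0.1194]
eef_rot: [-180.0, -0.0, -34.9]
contact_force: [-0.2, 2.0, 1.3]
gripper_width: 0.0117
gripper_force: 6.0
```

```bash
python3 st.py
```

```text
{'time_s': 13.7833, 'tcp_pos': [0.56, 0.0072, 0.1194], 'eef_rot': [-179.9758, -0.0207, -34.9278], 'contact_force': [-0.247, 2.008, 1.3385], 'moment': [0.6426, 0.1957, -0.0856], 'gripper_width': 0.0117, 'gripper_force': 5.9968}
```

Request:
apply_moves:
  newtons: 10
  targets:
    - [0,0,0,0,0,0,0.03]
    - [0,0,0,0,0,0,0.03]
    - [0,0,0,0,0,0,0.03]
    - [0,0,0,0,0,0,0.02]
    - [0,0,0,0,0,0,0.011]

```text
time_s: 14.2
tcp_pos: [0.5597, 0.0069, 0.1194]
eef_rot: [180.0, -0.0, -45.8]
contact_force: [-1.8, -0.2, 3.5]
gripper_width: 0.0119
gripper_force: 10.0
```

```bash
python3 st.py
```

```text
{'time_s': 14.2, 'tcp_pos': [0.5597, 0.0069, 0.1194], 'eef_rot': [179.98, -0.0076, -45.7641], 'contact_force': [-1.8346, -0.1771, 3.5086], 'moment': [-0.0509, 0.6123, 0.06], 'gripper_width': 0.0119, 'gripper_force': 9.9986}
```

Request:
apply_moves:
  targets:
    - [0,0,0,0,0,0,0.011]
    - [0,0,0,0,0,0,0.011]
    - [0,0,0,0,0,0,0.011]

```text
time_s: 14.45
tcp_pos: [0.5596, 0.0068, 0.1193]
eef_rot: [180.0, -0.0, -48.7]
contact_force: [-2.7, -0.1, 5.3]
gripper_width: 0.0119
gripper_force: 10.0
```

```bash
python3 st.py
```

```text
{'time_s': 14.45, 'tcp_pos': [0.5596, 0.0068, 0.1193], 'eef_rot': [179.97, -0.0061, -48.7285], 'contact_force': [-2.7399, -0.0706, 5.3485], 'moment': [-0.1487, 0.9361, -0.0034], 'gripper_width': 0.0119, 'gripper_force': 9.9995}
```

Request:
apply_moves:
  targets:
    - [0,0,0,0,0,0,0.011]
    - [0,0,0,0,0,0,0.011]
    - [0,0,0,0,0,0,0.011]

```text
time_s: 14.7
tcp_pos: [0.5595, 0.0067, 0.1193]
eef_rot: [180.0, -0.0, -51.7]
contact_force: [-3.0, -0.3, 6.4]
gripper_width: 0.0117
gripper_force: 10.0
```

```bash
python3 st.py
```

```text
{'time_s': 14.7, 'tcp_pos': [0.5595, 0.0067, 0.1193], 'eef_rot': [179.9562, -0.005, -51.7007], 'contact_force': [-2.9532, -0.2841, 6.3722], 'moment': [-0.2196, 1.0913, 0.0578], 'gripper_width': 0.0117, 'gripper_force': 9.9988}
```

Request:
apply_moves:
  targets:
    - [0,0,0.0003,0,0,0,0.011]
    - [0,0,0,0,0,0,0.011]
    - [0,0,0,0,0,0,0.011]

```text
time_s: 14.95
tcp_pos: [0.5594, 0.0066, 0.1193]
eef_rot: [180.0, -0.0, -54.7]
contact_force: [-2.2, -1.0, 6.4]
gripper_width: 0.0117
gripper_force: 10.0
```

```bash
python3 st.py
```

```text
{'time_s': 14.95, 'tcp_pos': [0.5594, 0.0066, 0.1193], 'eef_rot': [179.9732, -0.0089, -54.6722], 'contact_force': [-2.1786, -1.028, 6.371], 'moment': [-0.1128, 0.9098, 0.0458], 'gripper_width': 0.0117, 'gripper_force': 9.9988}
```

Request:
apply_moves:
  targets:
    - [0,0,0,0,0,0,0.011]
    - [0,0,0,0,0,0,0.011]
    - [0,0,0,0,0,0,0.011]

```text
time_s: 15.2
tcp_pos: [0.5593, 0.0065, 0.1193]
eef_rot: [180.0, -0.0, -57.6]
contact_force: [-3.5, -0.9, 5.8]
gripper_width: 0.012
gripper_force: 10.0
```

```bash
python3 st.py
```

```text
{'time_s': 15.2, 'tcp_pos': [0.5593, 0.0065, 0.1193], 'eef_rot': [179.9622, -0.0098, -57.642], 'contact_force': [-3.46, -0.9036, 5.8197], 'moment': [-0.1451, 1.1054, 0.021], 'gripper_width': 0.012, 'gripper_force': 9.9991}
```

Request:
apply_moves:
  targets:
    - [0,0,0.0004,0,0,0,0.011]
    - [0,0,0,0,0,0,0.011]
    - [0,0,0,0,0,0,0.011]

```text
time_s: 15.45
tcp_pos: [0.5592, 0.0064, 0.1193]
eef_rot: [180.0, -0.0, -60.6]
contact_force: [-2.1, 0.7, 6.6]
gripper_width: 0.0119
gripper_force: 10.0
```

```bash
python3 st.py
```

```text
{'time_s': 15.45, 'tcp_pos': [0.5592, 0.0064, 0.1193], 'eef_rot': [179.9845, -0.0126, -60.625], 'contact_force': [-2.0756, 0.7119, 6.6041], 'moment': [-0.0916, 0.8703, -0.0279], 'gripper_width': 0.0119, 'gripper_force': 9.9971}
```

Request:
apply_moves:
  targets:
    - [0,0,0,0,0,0,0.011]
    - [0,0,0,0,0,0,0.011]
    - [0,0,0,0,0,0,0.005]

```text
time_s: 15.7
tcp_pos: [0.559, 0.0064, 0.1193]
eef_rot: [180.0, -0.0, -63.1]
contact_force: [-1.9, -1.0, 6.0]
gripper_width: 0.0117
gripper_force: 10.0
```

```bash
python3 st.py
```

```text
{'time_s': 15.7, 'tcp_pos': [0.559, 0.0064, 0.1193], 'eef_rot': [179.9713, -0.01, -63.0668], 'contact_force': [-1.913, -0.9914, 5.9944], 'moment': [-0.1204, 1.0202, 0.0254], 'gripper_width': 0.0117, 'gripper_force': 9.9981}
```

Request:
apply_moves:
  targets:
    - [0,0,0.0002,0,0,0,0.011]
    - [0,0,0,0,0,0,0.011]
    - [0,0,0,0,0,0,0.011]

```text
time_s: 15.95
tcp_pos: [0.5589, 0.0063, 0.1193]
eef_rot: [180.0, -0.0, -66.0]
contact_force: [-2.7, 0.0, 6.0]
gripper_width: 0.0119
gripper_force: 10.0
```

```bash
python3 st.py
```

```text
{'time_s': 15.95, 'tcp_pos': [0.5589, 0.0063, 0.1193], 'eef_rot': [179.9801, -0.0136, -66.0235], 'contact_force': [-2.73, 0.0231, 5.9966], 'moment': [-0.0655, 0.9918, 0.0159], 'gripper_width': 0.0119, 'gripper_force': 9.9987}
```

Request:
apply_moves:
  targets:
    - [0,0,0,0,0,0,0.011]
    - [0,0,0,0,0,0,0.011]
    - [0,0,0,0,0,0,0.011]

```text
time_s: 16.2
tcp_pos: [0.5588, 0.0063, 0.1193]
eef_rot: [180.0, -0.0, -69.0]
contact_force: [-3.4, -0.1, 6.9]
gripper_width: 0.0119
gripper_force: 10.0
```

```bash
python3 st.py
```

```text
{'time_s': 16.2, 'tcp_pos': [0.5588, 0.0063, 0.1193], 'eef_rot': [179.9658, -0.0145, -68.9926], 'contact_force': [-3.4321, -0.0858, 6.948], 'moment': [-0.1244, 1.1698, 0.0472], 'gripper_width': 0.0119, 'gripper_force': 9.999}
```

Request:
apply_moves:
  targets:
    - [0,0,0.0003,0,0,0,0.011]
    - [0,0,0,0,0,0,0.011]
    - [0,0,0,0,0,0,0.011]

```text
time_s: 16.45
tcp_pos: [0.5586, 0.0062, 0.1193]
eef_rot: [180.0, -0.0, -71.9]
contact_force: [-2.3, -1.0, 5.5]
gripper_width: 0.0121
gripper_force: 10.1
```

```bash
python3 st.py
```

```text
{'time_s': 16.45, 'tcp_pos': [0.5586, 0.0062, 0.1193], 'eef_rot': [179.9787, -0.0174, -71.9483], 'contact_force': [-2.2936, -1.0081, 5.4809], 'moment': [-0.0354, 0.865, 0.2069], 'gripper_width': 0.0121, 'gripper_force': 10.0855}
```

Torque 0.21 N m and still climbing, so the right gate is found. I ease back, release and rise.

Request:
apply_moves:
  targets:
    - [0,0,0,0,0,0,-0.012]
    - [0,0,0,0,0,0,-0.012]
    - [0,0,0,0,0,0,0]

```text
time_s: 16.7
tcp_pos: [0.5588, 0.0063, 0.1194]
eef_rot: [180.0, -0.0, -69.7]
contact_force: [-2.3, -0.2, 5.8]
gripper_width: 0.0121
gripper_force: 10.0
```

```bash
python3 st.py
```

```text
{'time_s': 16.7, 'tcp_pos': [0.5588, 0.0063, 0.1194], 'eef_rot': [179.9969, -0.0174, -69.6847], 'contact_force': [-2.3159, -0.2493, 5.7906], 'moment': [-0.1177, 0.7731, 0.0898], 'gripper_width': 0.0121, 'gripper_force': 10.0013}
```

Request:
apply_moves:
  targets:
    - [0.4,0,0,0,0,0,0]
    - [0.4,0,0,0,0,0,0]
    - [0.4,0,0,0,0,0,0]
    - [0.4,0,0,-0.015,0,0,0]
    - [0.4,0,0,-0.015,0,0,0]
    - [0.4,0,0,-0.03,0,0,0]
    - [0.4,0,0,-0.03,0,0,0]
    - [0.4,0,0,-0.03,0,0,0]
    - [0.4,0,0,0,0,0,0]
    - [0.4,0,0,0,0,0,0]

```text
time_s: 17.53
tcp_pos: [0.5597, 0.0068, 0.2409]
eef_rot: [-179.8, -0.0, -69.8]
contact_force: [-0.6, 0.3, -1.2]
gripper_width: 0.0352
gripper_force: 0.0
```

```bash
python3 look.py w3
```

```text
{'time_s': 17.533, 'joints': [20.736, 9.793, -14.635, 0.005, -65.338, -0.507], 'tcp_pos': [0.56, 0.007, 0.241], 'eef_rot': [-179.767, -0.002, -69.769], 'contact_force': [-0.581, 0.322, -1.162], 'moment': [0.078, 0.042, -0.012], 'gripper_width': 0.035}
[256. 195.] 643 0.1238 ((0.5568575263023376, 0.008454794064164162), (0.011491711251437664, 0.040278736501932144), 20.577611923217773)
[267. 287.] 101 0.1222 ((0.5155994892120361, 0.08907350152730942), (0.012513522058725357, 0.010539233684539795), 84.42683410644531)
```

```bash
python3 - <<'E'
from h import *
c=dict(np.load("top0.npz"));w=cloud(c).reshape(-1,3)
a=np.radians(-10.2);p=(w[:,:2]-[.5476,.0724])@np.array([[np.cos(a),-np.sin(a)],[np.sin(a),np.cos(a)]])*1000
for X in range(60,-101,-8):
    print(X,[int(1000*np.nanmedian(w[(abs(p[:,0]-X)<4.5)&(abs(p[:,1]-Y)<4.5),2])) for Y in range(48,-49,-8)])
E
```

```text
60 [78, 81, 79, 78, 81, 92, 92, 89, 85, 79, 79, 79, 79]
52 [78, 78, 79, 80, 80, 75, 90, 80, 79, 76, 76, 77, 77]
44 [79, 78, 79, 78, 80, 80, 91, 81, 78, 78, 79, 81, 78]
36 [96, 77, 78, 79, 79, 80, 92, 85, 78, 78, 77, 77, 94]
28 [96, 86, 81, 89, 81, 80, 90, 82, 80, 91, 81, 81, 95]
20 [109, 89, 90, 92, 88, 89, 89, 91, 86, 93, 89, 94, 96]
12 [121, 80, 81, 86, 78, 91, 88, 88, 81, 87, 79, 79, 95]
4 [93, 78, 80, 80, 80, 88, 89, 90, 77, 78, 78, 81, 93]
-4 [80, 78, 78, 81, 79, 89, 90, 92, 77, 79, 80, 78, 79]
-12 [77, 79, 79, 77, 77, 88, 91, 91, 79, 79, 79, 78, 79]
-20 [78, 79, 79, 79, 81, 82, 90, 82, 80, 78, 80, 79, 80]
-28 [77, 77, 78, 78, 80, 125, 97, 103, 80, 80, 81, 79, 79]
-36 [77, 78, 79, 79, 82, 123, 123, 123, 80, 78, 80, 81, 77]
-44 [78, 77, 76, 77, 78, 94, 94, 94, 82, 77, 77, 75, 77]
-52 [73, 75, 76, 74, 83, 94, 93, 95, 91, 76, 78, 77, 76]
-60 [77, 77, 75, 76, 79, 86, 92, 88, 76, 75, 75, 75, 74]
-68 [75, 75, 75, 75, 74, 80, 90, 76, 76, 76, 75, 76, 75]
-76 [75, 75, 76, 76, 77, 77, 89, 76, 76, 77, 77, 77, 76]
-84 [75, 74, 76, 77, 77, 78, 91, 80, 78, 75, 76, 74, 74]
-92 [73, 74, 74, 76, 77, 98, 93, 95, 78, 76, 77, 74, 77]
-100 [4, 35, 3, 9, 5, 6, 36, 5, 8, 4, 2, 37, 3]
```

Request:
apply_moves:
  newtons: 8
  targets:
    - [0.45,0,0,0,0,0,-0.0735]
    - [0.45,0,0,0,0,0,-0.0735]
    - [0.45,0,0,0,0,0,-0.0735]
    - [0.45,0,0,0,0,0,-0.0735]
    - [0.45,0,0,0,0,0,-0.0735]
    - [0.45,0,0,0,0,0,-0.0735]
    - [0.45,0,0,0,0,0,-0.0735]
    - [0.45,0,0,0,0,0,-0.0735]
    - [0.45,0,0,0,0,0,-0.0735]
    - [0.45,0,0,0,0,0,0]

```text
time_s: 18.42
tcp_pos: [0.5581, 0.0064, 0.2374]
eef_rot: [179.9, 0.1, -9.9]
contact_force: [0.7, 0.1, -0.9]
gripper_width: 0.0399
gripper_force: 0.0
```

Request:
apply_moves:
  targets:
    - [0.45,-0.0178,-0.0216,0,0,0,0]
    - [0.45,-0.0178,-0.0216,0,0,0,0]
    - [0.45,-0.0178,-0.0216,0,0,0,0]
    - [0.45,0,0,0.03,0,0,0]
    - [0.45,0,0,0.02,0,0,0]
    - [0.45,0,0,0,0,0,0]
    - [0.45,0,0,0,0,0,0]

```text
time_s: 19.0
tcp_pos: [0.517, 0.0793, 0.1879]
eef_rot: [179.9, 0.2, -10.4]
contact_force: [-0.1, -0.5, 1.2]
gripper_width: 0.0396
gripper_force: 0.0
```

```bash
python3 look.py w4
```

```text
{'time_s': 19.0, 'joints': [30.241, 9.073, -22.964, 0.011, -58.171, 49.384], 'tcp_pos': [0.517, 0.079, 0.188], 'eef_rot': [179.858, 0.151, -10.369], 'contact_force': [-0.088, -0.516, 1.213], 'moment': [0.008, -0.09, -0.025], 'gripper_width': 0.04}
[153. 137.] 1265 0.1239 ((0.5801270008087158, 0.1357353925704956), (0.012161293998360634, 0.040438272058963776), 29.170799255371094)
[348. 137.] 1323 0.1239 ((0.5565239787101746, 0.008763181045651436), (0.012628733180463314, 0.040361881256103516), 20.50663948059082)
[250. 214.] 601 0.1222 ((0.5148717761039734, 0.08217281103134155), (0.025744831189513206, 0.009913977235555649), 81.41812133789062)
```

View pics/w4.png

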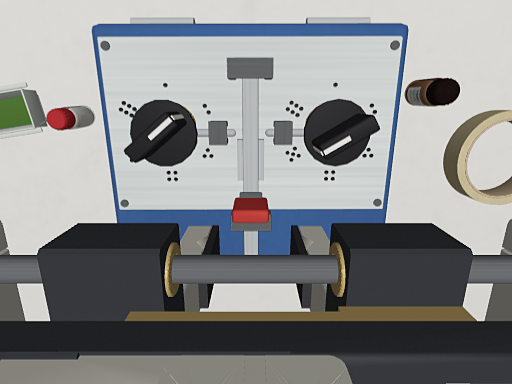

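The tab at (250,214) lies centred between the fingers, and both dials sit near their marks. I lower and grip the tab lightly.

Request:
apply_moves:
  newtons: 8
  targets:
    - [0.45,0,0,0.02,0,0,0]
    - [0.45,0,0,0.02,0,0,0]
    - [0.45,0,0,0.015,0,0,0]
    - [0.45,0,0,0.009,0,0,0]
    - [0.45,0,0,0.004,0,0,0]
    - [0.45,0,0,0,0,0,0]
    - [0.38,0,0,0,0,0,0]
    - [0.3,0,0,0,0,0,0]
    - [0,0,0,0,0,0,0]
    - [0,0,0,0,0,0,0]
    - [0,0,0,0,0,0,0]

```text
time_s: 19.97
tcp_pos: [0.5193, 0.0817, 0.1222]
eef_rot: [-179.8, -0.2, -10.2]
contact_force: [0.9, 7.2, -1.4]
gripper_width: 0.0256
gripper_force: 8.0
```

Request:
apply_moves:
  targets:
    - [0,0.001,0,0,0,0,0]
    - [0,0.001,0,0,0,0,0]
    - [0,0.001,0,0,0,0,0]
    - [0,0.001,0,0,0,0,0]
    - [0,0,0,0,0,0,0]

```text
time_s: 20.38
tcp_pos: [0.523, 0.081, 0.1222]
eef_rot: [-179.8, -0.2, -10.2]
contact_force: [-0.1, 7.9, -0.7]
gripper_width: 0.0258
gripper_force: 8.0
```

```bash
python3 st.py
```

```text
{'time_s': 20.3833, 'tcp_pos': [0.523, 0.081, 0.1222], 'eef_rot': [-179.7925, -0.1502, -10.2198], 'contact_force': [-0.1166, 7.9332, -0.6959], 'moment': [2.799, 0.1376, -0.0537], 'gripper_width': 0.0258, 'gripper_force': 8.0021}
```

Request:
apply_moves:
  targets:
    - [0,0,-0.0012,0.002,0,0,0]
    - [0,0.001,0,0,0,0,0]
    - [0,0.001,0,0,0,0,0]
    - [0,0.001,0,0,0,0,0]
    - [0,0.001,0,0,0,0,0]

```text
time_s: 20.8
tcp_pos: [0.527, 0.0804, 0.1209]
eef_rot: [-179.9, -0.2, -10.2]
contact_force: [-1.5, 2.7, 8.0]
gripper_width: 0.0259
gripper_force: 8.0
```

```bash
python3 look.py w5|grep -v joints; python3 st.py
```

```text
[116. 172.] 2603 0.1238 ((0.5801095962524414, 0.13579243421554565), (0.012175217270851135, 0.0409097820520401), 29.552406311035156)
[395. 172.] 2989 0.1238 ((0.5568563342094421, 0.009097302332520485), (0.012554572895169258, 0.04018997773528099), 20.638111114501953)
[254. 244.] 1567 0.1245 ((0.532198429107666, 0.07893721014261246), (0.05279755964875221, 0.011470930650830269), 79.47472381591797)
{'time_s': 20.85, 'tcp_pos': [0.5273, 0.0804, 0.121], 'eef_rot': [-179.8782, -0.1706, -10.1998], 'contact_force': [-2.2572, 3.3916, 7.1569], 'moment': [0.8962, 0.6413, -0.047], 'gripper_width': 0.0258, 'gripper_force': 8.003}
```

View pics/w5.png

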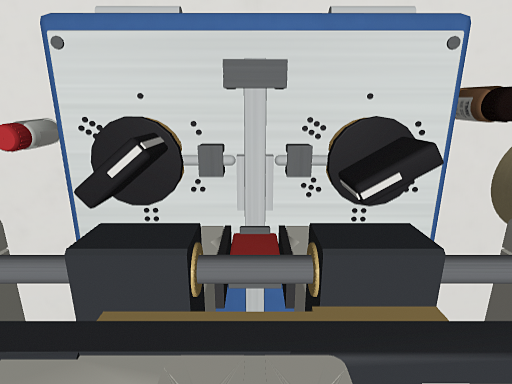

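The red tab at (255,245) is moving with the fingers at about 3 N, so both pins have dropped. I continue back.

Request:
apply_moves:
  targets:
    - [0,0.0015,0,0,0,0,0]
    - [0,0.0015,0,0,0,0,0]
    - [0,0.0015,0,0,0,0,0]
    - [0,0.0015,0,0,0,0,0]
    - [0,0.0015,0,0,0,0,0]
    - [0,0.0015,0,0,0,0,0]
    - [0,0.0015,0,0,0,0,0]
    - [0,0.0015,0,0,0,0,0]
    - [0,0.0015,0,0,0,0,0]
    - [0,0.0015,0,0,0,0,0]
    - [0,0,0,0,0,0,0]

```text
time_s: 21.77
tcp_pos: [0.5421, 0.0777, 0.121]
eef_rot: [-179.9, -0.2, -10.2]
contact_force: [-1.4, 2.2, 6.1]
gripper_width: 0.0259
gripper_force: 8.0
```

```bash
python3 st.py
```

```text
{'time_s': 21.7667, 'tcp_pos': [0.5421, 0.0777, 0.121], 'eef_rot': [-179.8815, -0.1759, -10.203], 'contact_force': [-1.435, 2.2073, 6.056], 'moment': [0.7282, 0.3952, 0.0282], 'gripper_width': 0.0259, 'gripper_force': 8.0027}
```

Request:
apply_moves:
  targets:
    - [0,0.001,0,0,0,0,0]
    - [0,0.001,0,0,0,0,0]
    - [0,0.001,0,0,0,0,0]
    - [0,0.001,0,0,0,0,0]
    - [0,0.001,0,0,0,0,0]
    - [0,0.0005,0,0,0,0,0]

```text
time_s: 22.27
tcp_pos: [0.5473, 0.0767, 0.121]
eef_rot: [-179.9, -0.2, -10.2]
contact_force: [-2.0, 2.0, 6.2]
gripper_width: 0.0262
gripper_force: 8.0
```

```bash
python3 st.py
```

```text
{'time_s': 22.2667, 'tcp_pos': [0.5473, 0.0767, 0.121], 'eef_rot': [-179.8792, -0.1653, -10.2039], 'contact_force': [-2.0057, 1.9803, 6.2035], 'moment': [1.0181, 0.783, 0.0355], 'gripper_width': 0.0262, 'gripper_force': 8.0028}
```

Moved 28.5 mm from the grasp point. A few slow half-millimetre rows to reach the stop.

Request:
apply_moves:
  targets:
    - [0,0.0005,0,0,0,0,0]
    - [0,0.0005,0,0,0,0,0]
    - [0,0.0005,0,0,0,0,0]
    - [0,0,0,0,0,0,0]

```text
time_s: 22.6
tcp_pos: [0.5487, 0.0765, 0.121]
eef_rot: [-179.9, -0.2, -10.2]
contact_force: [-2.1, 2.8, 6.4]
gripper_width: 0.0258
gripper_force: 8.0
```

```bash
python3 st.py
```

```text
{'time_s': 22.6, 'tcp_pos': [0.5487, 0.0765, 0.121], 'eef_rot': [-179.881, -0.1594, -10.2053], 'contact_force': [-2.1479, 2.8052, 6.3818], 'moment': [1.0472, 0.8278, 0.0229], 'gripper_width': 0.0258, 'gripper_force': 8.0027}
```

Request:
apply_moves:
  targets:
    - [0,0.0005,0,0,0,0,0]
    - [0,0.0005,0,0,0,0,0]
    - [0,0.0005,0,0,0,0,0]
    - [0,0,0,0,0,0,0]

```text
time_s: 22.93
tcp_pos: [0.549, 0.0764, 0.1208]
eef_rot: [-179.9, -0.0, -10.2]
contact_force: [-6.2, 5.8, 9.9]
gripper_width: 0.0261
gripper_force: 8.0
```

```bash
python3 st.py
```

```text
{'time_s': 22.9333, 'tcp_pos': [0.549, 0.0764, 0.1208], 'eef_rot': [-179.8923, -0.045, -10.224], 'contact_force': [-6.2108, 5.7796, 9.9136], 'moment': [2.1133, 2.5877, -0.0017], 'gripper_width': 0.0261, 'gripper_force': 8.0024}
```

The end stop is reached: the force rises to about 7 N and motion stops. I let go, rise and check.

Request:
apply_moves:
  targets:
    - [0,-0.0008,0,0,0,0,0]
    - [0.43,0,0,0,0,0,0]
    - [0.43,0,0,0,0,0,0]
    - [0.43,0,0,0,0,0,0]
    - [0.43,0,0,-0.01,0,0,0]
    - [0.43,0,0,-0.015,0,0,0]
    - [0.43,0,0,-0.03,0,0,0]
    - [0.43,0,0,-0.03,0,0,0]
    - [0.43,0,0,-0.03,0,0,0]
    - [0.43,0,0,0,0,0,0]
    - [0.43,0,0,0,0,0,0]

```text
time_s: 23.85
tcp_pos: [0.5492, 0.0758, 0.2368]
eef_rot: [-179.8, -0.2, -10.2]
contact_force: [0.2, -0.3, -0.3]
gripper_width: 0.0379
gripper_force: 0.0
```

```bash
python3 look.py w6; python3 - <<'E'
from h import *
from plant import *
c=capture("top");w=cloud(c);hs=cv2.cvtColor(c["frame"],cv2.COLOR_RGB2HSV)
m=(w[...,2]>.112)&(w[...,2]<.135)&((hs[...,0]<8)|(hs[...,0]>172))&(hs[...,1]>130)
print("red",np.median(w[m],0),m.sum())
E
```

```text
{'time_s': 23.85, 'joints': [28.106, 9.428, -15.655, 0.019, -64.651, 51.645], 'tcp_pos': [0.549, 0.076, 0.237], 'eef_rot': [-179.849, -0.219, -10.241], 'contact_force': [0.21, -0.32, -0.328], 'moment': [-0.019, 0.034, -0.067], 'gripper_width': 0.038}
[178. 171.] 708 0.1238 ((0.5801154971122742, 0.13577289879322052), (0.01195140928030014, 0.04014227166771889), 29.342247009277344)
[331. 171.] 820 0.1238 ((0.5566469430923462, 0.008780770003795624), (0.012416213750839233, 0.0401543565094471), 20.45109748840332)
[254. 199.] 410 0.1222 ((0.5442450642585754, 0.07670197635889053), (0.025978991761803627, 0.010127061977982521), 79.2563705444336)
red [nan nan nan] 0
  return _methods._mean(a, axis=axis, dtype=dtype,
  ret = um.true_divide(
```

View pics/w6.png

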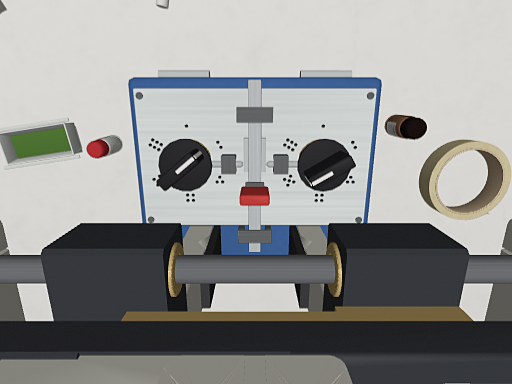

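The tab, now at (254,196), has moved 29.9 mm by the wrist camera. The dials are held, the bystanders are in place and the arm is clear.

```bash
python3 -c "from plant import *; print(close_job())"
```

```text
the job is handed in; nothing more can be done
None
```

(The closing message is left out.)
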